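# Index the rotary table to its next hole and clamp it

### The arm

A 6-joint arm with a two-finger parallel gripper is mounted at the origin on a cart in front of the work surface, level with it; the furniture and walls round the work are solid. World frame = base frame: x ahead of the robot, y to its left, z up, the work surface at z = 0. Lengths are in m, angles in rad, forces in N, time in s.
With the tool pointing down it reaches from about 0.4 to 0.825 m from the base axis. Payload 7 kg.
Tool frame: the origin (TCP) lies on the centre line of the jaws, within the pads' length; the fingertips stand 22 mm ahead of it and the grasp point (between the pads) lies 3 mm ahead of it; z points along the fingers, x is the direction in which the jaws open and shut, and the axes are right-handed (so a half turn about z gives the same grasp; the last joint's range is limited). The gripper opens to 85 mm and grips with 20 to 120 N. Pads are 22 mm wide; open, the fingers measure 114 mm over their backs; the gripper's body (76 mm by 85 mm) begins 54 mm behind the grasp point. The pads swing forward as they close: fully open they stand 13 mm farther back than shut.
Start: joints at [-0.897, 0.359, 0.012, 0, -1.224, -0.288], TCP at [0.254, -0.625, 0.253] pointing down, gripper open.
Joint ranges: [-3.07, 3.07], [-1.43, 2.12], [-1.02, 1.25], [-3.03, 1.67], [-3.05, -0], [-3.03, 3.03]. Speed limits (rad/s): [2.39, 2.39, 3.01, 3.14, 3.14, 3.14].

### API

Orientations are given as [roll, pitch, yaw] about the fixed x, y, z axes, in that order (R = Rz(yaw) Ry(pitch) Rx(roll)).
In Python, from workcell import manip gives the robot as it stands. The module is installed in compiled form; this text tells all that it offers.
- The arm moves only by the tool arm_command, never from a script. Its argument "commands" is a list of rows, each a list of 3 entries, a list of its own where there are three numbers: the shift along the tool's x, y, z in cm, then the turn, a rotation vector about the tool's x, y, z in rad, then the finger opening in cm, from 0 to 8.54. In form: [[[x, y, z], [rx, ry, rz], claw], ...]. A call has 1 to 8 rows; each row shifts and turns the commanded pose from where the row before left it, along the tool's axes as they then stand; what a row does not reach is not made up. A row lasts 1/10 s, in which the tool goes at most 50 mm and 8.59 degrees, less where a joint would pass 70% of its speed; a pose out of reach is approached as far as the arm can. A call with a gripper value outside its range is refused whole. The fingers move at their own pace and stop on an object; "newtons" is the grip in N (left out, the last holds). Time passes only in rows, so rows that do not move let the fingers close. It gives the time, the measured TCP pose, the force and the opening at its end, in the units of the state.
- manip.get_state(): the state, without advancing time (a new reading comes with each control period).
- manip.camera(name): name is "scene" or "top" or "wrist"; returns a dict with "color" (420x560x3 uint8, red, green, blue), "fovy" (degrees; the focal length in pixels is half the picture's height over the tangent of half this angle, whatever the lens; pixels are square), "cx", "cy" (the principal point, pixels), "xyz" and "orientation" of the camera in the world. Camera axes: x right, y up, looking along -z (the intrinsics and any distortion apply to the point x, -y, -z); pixel columns grow to the right and rows downward; lengths in m; the calibration is good to about 2 mm. The wrist camera is an equidistant fisheye: a pixel r from the principal point sees the ray r / f radians off the axis. A picture is of the moment at which its call begins. There is no depth.
- manip.job_done(): hands the job in, once; it reports no verdict.
The state is a dict: "t": time; "joints": joint angles; "joint_velocities": joint speeds; "effort": joint torques, N m; "tool_pos": TCP position; "orientation": TCP orientation; "force": force on the tool from outside, world axes, zero at the start; "ft_torque": the same for the moment, N m; "opening": opening from 0.0 (shut) to 1.0 (fully open).
Only numpy, scipy, OpenCV 4.12 (cv2) and the standard library are available. Lean on these libraries where they do the work, as an engineer would, in place of code of your own. Each camera call takes 0.05 s, during which the arm holds its last target.

### The job

The setting ring on the rotary table is to be gauged at its next station: press the red plunger button in with the fingertips and, with it pressed, push the table round clockwise (seen from above) out of its hole and on to the very next index hole, 45 degrees on, where the plunger must spring fully up again; do not go past that hole. Only then push the black clamp lever counter-clockwise as far as it goes. Leave the ring lying in its jaws, and everything else on the bench where it is.

Things in the scene. Friction and masses are not known exactly. Their poses are not given: they have to be found in the camera images.
- index_base: Fixed base of an indexing rotary table: grey foot and drum carrying a fixed steel index plate, a disc 268 mm across, its top 46 mm above the bench. An arc slot near its rim widens to four 12.5 mm index holes, 45 degrees apart on a circle of radius 114 mm. Origin: on the table's axis, at bench height; z up. From its x axis towards its y axis the plunger starts at 165 degrees.
- table_axis (a point): The middle of the aluminium table top (166 mm across, its top 64 mm above the bench), on the axis of rotation. z up.
- index_table (a joint): Turn of the table about its vertical axis, rad, clockwise seen from above positive: 0 at the start, locked in a hole; 0.785 (45 degrees) in the next hole clockwise. There are further holes at -0.785 and 1.571. Turning takes about 1 N at the button (2 N while the plunger rubs under the plate); play in a hole 0.5 degree; the table stays where it is left.
- button_top (a point): Middle of the flat top of the red plunger button, 36 mm across, 76 mm above the bench when up, on an arm of the table 114 mm from its axis; it goes round with the table. A fixed guard ring on the arm stands round it: black, inside diameter 49 mm, outside 57 mm, its rim 84 mm above the bench, 8 mm above the button. Fingertips inside this ring can press the button and push the table round.
- plunger (a joint): How far the spring plunger is pressed, m: 0 fully up, 0.012 at its stop; 3 N starts it, 7 N holds it at the stop. Up, its brass collar sits in an index hole and locks the table; pressed 9 mm or more the table is free. Let go between holes, the collar rides under the plate (about 0.0085) and springs up to 0 by itself when it comes under a hole, pulling the table in over the last 4 mm.
- clamp_lever (a joint): Angle of the black clamp lever of the base about its vertical pivot, rad: starts slack, between 0 and 0.2; 1.0 is its stop, fully clamped, where it brakes the table. Grows counter-clockwise seen from above. It takes about 2 N at the ball, 3 N near the end, and stays where it is left.
- lever_ball (a point): Centre of the black ball (25 mm) at the free end of the clamp lever, 78 mm above the bench, 78 mm from the pivot. The lever below and inward of it is a 13 mm bar sloping down to the hub. Free space under the ball down to the bench.
- lever_pivot (a point): Point on the lever's vertical pivot axis, in its 32 mm hub, 55 mm above the bench.
- next_hole (a point): Centre of the next index hole clockwise, at the top of the fixed plate, 46 mm above the bench; the button must end straight above it.
- ring_gauge: Steel setting ring, 58 mm across, 18 mm high, 25 mm bore, lying loose between three low jaws in the middle of the table top (underside 64 mm, top 82 mm above the bench); it rides round with the table. Origin: centre of its underside.
- vee_block: Black vee block, 92x34 mm, 52 mm high, beyond the table on the left. Origin: centre of its underside.
- stamp: Black standing hand stamp, 24 mm across, 63 mm high, beyond the table on the right. Origin: centre of its underside.
- bushing: Bronze bushing, 22 mm across, 21 mm high, beyond the table on the right. Origin: centre of its underside.
- blower: Black rubber dust blower with red nozzle, 150 mm long, lying at the right. Origin: centre of its underside.
- alcohol_bottle: White wash bottle with red cap, 62x82 mm, 179 mm high, at the right. Origin: centre of its underside.
- screw_bin: Blue open bin of screws, 134x101 mm, 50 mm high, at the near right. Origin: centre of its underside.
- mouse: Black computer mouse, 100x58x39 mm, at the right. Origin: centre of its underside.
- tape_roll: Roll of tape, 94 mm across, 19 mm high, at the right. Origin: centre of its underside.
There are look-alikes about, which are no part of the job. Of the things shaped like the ring_gauge, the steel one is meant.

How it is judged:
By the outcome, as a careful person would: the job done as asked, in the order asked, and still so for the second after the job is handed in, with the robot touching nothing.
It also fails if it takes over 58 s, if anything falls off the work surface, if the arm or the gripper's body presses on something with over 40 N, if the wrist force passes 120 N, or if a joint passes its speed limit or range.

## Working session

There is one attempt and no reset: what is moved stays moved. The work goes in short steps, Python scripts to look and compute and a tool call to move; the robot and the scene stay as the last step left them, time stands still between calls to the robot, and variables do not carry over. Pictures are saved under pics/ and viewed, and the job is handed in when it is done.

Besides the shell and the picture viewer there is one more tool, called after ">>>" by a JSON object that holds its "api" and its "payload". arm_command: Moves the arm, as the interface text tells. Its arguments: {"type":"object","properties":{"commands":{"type":"array","items":{"type":"array"}},"newtons":{"type":"number"}},"required":["commands"]}

```bash
mkdir -p pics; cat > h.py <<'E'
import numpy as np, cv2
from scipy.spatial.transform import Rotation as R
from workcell import manip
def snap(n,f):
    c=manip.camera(n); cv2.imwrite(f'pics/{f}.png',c['color'][:,:,::-1]); 
    np.save(f'pics/{f}.npy',c,allow_pickle=True); return c
def load(f): return np.load(f'pics/{f}.npy',allow_pickle=True).item()
def rot(o):
    o=np.array(o); 
    return o if o.shape==(3,3) else R.from_euler('xyz',o).as_matrix()
def ray(c,u,v,fish=False):
    f=210/np.tan(np.radians(c['fovy'])/2)
    x=(u-c['cx']);y=(v-c['cy'])
    if fish:
        r=np.hypot(x,y);t=r/f;d=np.array([np.sin(t)*x/r,-np.sin(t)*y/r,-np.cos(t)])
    else: d=np.array([x/f,-y/f,-1])
    return np.array(c['xyz']),rot(c['orientation'])@d
def plane(c,u,v,z,fish=False):
    p,d=ray(c,u,v,fish); return p+d*(z-p[2])/d[2]
def proj(c,P,fish=False):
    f=210/np.tan(np.radians(c['fovy'])/2)
    q=rot(c['orientation']).T@(np.array(P)-np.array(c['xyz']))
    x,y,z=q[0],-q[1],-q[2]
    if fish:
        r=np.hypot(x,y);t=np.arctan2(r,z);return c['cx']+f*t*x/r,c['cy']+f*t*y/r
    return c['cx']+f*x/z,c['cy']+f*y/z
E
python3 - <<'E'
from h import *
for n in ['scene','top','wrist']:
    c=snap(n,n+'0'); print(n,{k:v for k,v in c.items() if k!='color'})
print(manip.get_state())
E
```

```text
scene {'fovy': 48.02617007689602, 'cx': 280.52119230904253, 'cy': 211.15761355436538, 'xyz': array([ 0.01610896, -1.0389769 ,  1.03359435]), 'orientation': array([ 0.78667417,  0.00936754, -0.55795633])}
top {'fovy': 43.06180328906757, 'cx': 277.34769028284813, 'cy': 208.61775188047997, 'xyz': array([ 0.3342    , -0.22697264,  1.50834312]), 'orientation': array([ 0.13786586, -0.00756432, -1.57622701])}
wrist {'fovy': 65.70646984690485, 'cx': 278.59724188944597, 'cy': 207.14904682994919, 'xyz': array([ 0.18137187, -0.65491426,  0.37350027]), 'orientation': array([-3.12223128e-01, -9.94927883e-05,  1.95657951e+00])}
{'t': 0.15, 'joints': array([-8.96880960e-01,  3.59207542e-01,  1.13035892e-02, -2.59794778e-04,
       -1.22410980e+00, -2.88098966e-01]), 'joint_velocities': array([-0.00116372, -0.0038746 ,  0.00173067,  0.00063418, -0.00093268,
        0.00048922]), 'effort': array([ 6.02831497e-04, -5.83876812e+01,  2.93649101e+01,  6.94053367e+00,
       -4.29753185e-03,  5.32179783e-06]), 'tool_pos': array([ 0.25387235, -0.62508759,  0.25260246]), 'orientation': array([-3.14148091e+00, -1.23665589e-03,  1.95652424e+00]), 'force': array([-1.07082954,  0.4804828 ,  0.12246693]), 'ft_torque': array([ 0.03930694,  0.00818992, -0.00742984]), 'opening': 1.0039248992362}
```

View pics/scene0.png

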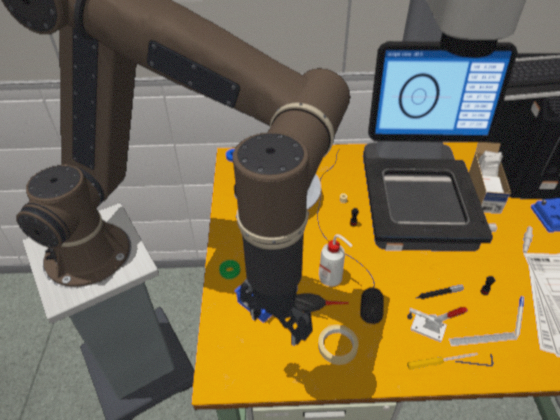

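View pics/top0.png

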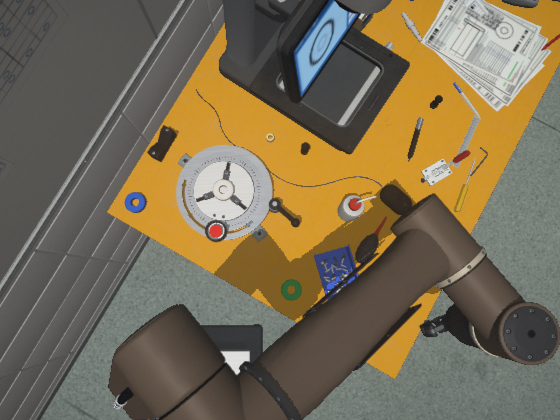

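View pics/wrist0.png

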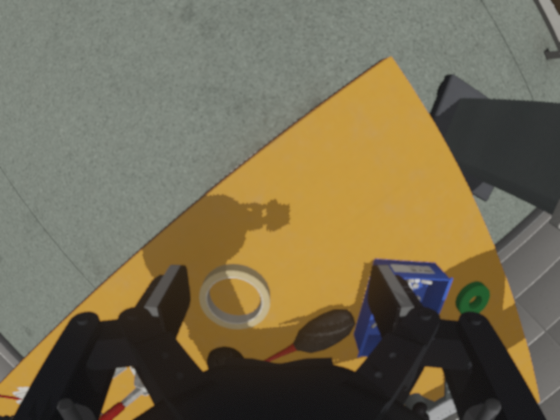

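```bash
python3 - <<'E'
from h import *
c=load('top0'); im=c['color'][:,:,::-1]
cr=im[130:260,140:320]
cv2.imwrite('pics/top0z.png',cv2.resize(cr,None,fx=4.4,fy=4.4,interpolation=cv2.INTER_CUBIC))
for n,u,v,z in [('axis',224,190,.064),('button',216,231,.076),('hub',277,204,.055),('ball',295,222,.078)]:
    print(n,plane(c,u,v,z))
hsv=cv2.cvtColor(im,cv2.COLOR_BGR2HSV)
m=(((hsv[...,0]<8)|(hsv[...,0]>172))&(hsv[...,1]>150)&(hsv[...,2]>100)).astype(np.uint8)
n,l,s,ce=cv2.connectedComponentsWithStats(m)
for i in range(1,n):
    if s[i,4]>20: print(s[i],ce[i],plane(c,*ce[i],.076))
E
```

```text
axis [ 0.58688776 -0.09251292  0.064     ]
button [ 0.47261998 -0.07299181  0.076     ]
hub [ 0.54865971 -0.23817157  0.055     ]
ball [ 0.4958535  -0.28640971  0.078     ]
[542  35  18  15  41] [550.75609756  42.04878049] [ 1.00903373 -1.02122768  0.076     ]
[453 151  17  12  87] [461.12643678 156.20689655] [ 0.67678784 -0.74726105  0.076     ]
[349 199  12  11  89] [353.96629213 204.4494382 ] [ 0.54341984 -0.44756975  0.076     ]
[375 218  11  17  40] [379.775 226.9  ] [ 0.48168027 -0.51598548  0.076     ]
[210 225  12  12 119] [215.5210084  230.54621849] [ 0.47385546 -0.07168732  0.076     ]
```

View pics/top0z.png

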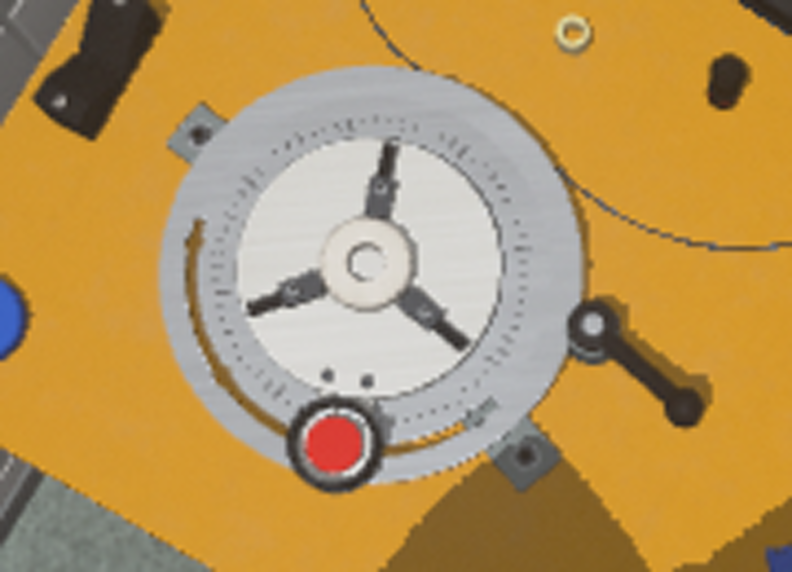

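```bash
python3 - <<'E'
from h import *
c=load('top0'); im=c['color'][:,:,::-1]
hsv=cv2.cvtColor(im,cv2.COLOR_BGR2HSV)
# plate: low saturation bright
m=((hsv[...,1]<70)&(hsv[...,2]>110)).astype(np.uint8)
m[:, :165]=0;m[:, 276:]=0;m[:140]=0;m[245:]=0
cn,_=cv2.findContours(m,cv2.RETR_EXTERNAL,cv2.CHAIN_APPROX_NONE)
k=max(cn,key=cv2.contourArea)[:,0,:]
P=np.array([plane(c,u,v,.046)[:2] for u,v in k])
from scipy.optimize import least_squares
s=least_squares(lambda q:np.hypot(*(P-q[:2]).T)-q[2],[.587,-.0925,.134],loss='soft_l1',f_scale=.001)
print('plate',s.x)
w=((hsv[...,2]>205)&(hsv[...,1]<60)).astype(np.uint8);w[:,:165]=0;w[:,276:]=0;w[:140]=0;w[225:]=0
cn,_=cv2.findContours(w,cv2.RETR_EXTERNAL,cv2.CHAIN_APPROX_NONE)
k=max(cn,key=cv2.contourArea)[:,0,:]
P=np.array([plane(c,u,v,.064)[:2] for u,v in k])
s=least_squares(lambda q:np.hypot(*(P-q[:2]).T)-q[2],[.587,-.0925,.083],loss='soft_l1',f_scale=.001)
print('top',s.x)
a=s.x[:2];b=np.array([.47386,-.07169]);v=b-a
print('r',np.hypot(*v),np.degrees(np.arctan2(v[1],v[0])))
z=lambda u,v:(140+(u+.5)/4.4-.5,130+(v+.5)/4.4-.5)
print('hub',plane(c,*z(593,325),.07),'ball',plane(c,*z(684,407),.078))
# dark mask ball
E
```

```text
plate [ 0.59283548 -0.09499044  0.1268124 ]
top [ 0.60905486 -0.06183619  0.04871814]
r 0.1355534865263731 -175.8313117549078
hub [ 0.54792043 -0.23092374  0.07      ] ball [ 0.4955435  -0.28659105  0.078     ]
```

>>> {"api": "arm_command", "payload": {"commands": [[[0,0,0],[0,0,0.1286],0],[[0,0,0],[0,0,0.1286],0],[[0,0,0],[0,0,0.1286],0],[[4,1.8,-0.3],[0,0,0],0],[[4,1.8,-0.3],[0,0,0],0],[[4,1.8,-0.3],[0,0,0],0],[[4,1.8,-0.3],[0,0,0],0],[[4,1.8,-0.3],[0,0,0],0]], "newtons": 20}}

```text
t: 0.95
tool_pos: [0.3442, -0.4237, 0.2682]
orientation: [-3.141, -0.0, 1.57]
force: [1.3, 0.4, 1.1]
opening: 0.001
```

>>> {"api": "arm_command", "payload": {"commands": [[[4,1.8,-0.3],[0,0,0],0],[[4,1.8,-0.3],[0,0,0],0],[[4,1.8,-0.3],[0,0,0],0],[[4,1.8,-0.3],[0,0,0],0],[[4,1.8,-0.3],[0,0,0],0],[[4,1.8,0],[0,0,0],0],[[0,0,0],[0,0,0],0],[[0,0,0],[0,0,0],0]]}}

```text
t: 1.75
tool_pos: [0.4522, -0.1843, 0.2832]
orientation: [-3.141, -0.0, 1.573]
force: [0.1, 1.1, 0.1]
opening: -0.002
```

```bash
python3 - <<'E'
from h import *
c=snap('wrist','w1'); im=c['color'][:,:,::-1]
s=manip.get_state();print(s['t'],s['tool_pos'],s['orientation'],s['opening'],c['xyz'],c['orientation'])
snap('top','top1')
cv2.imwrite('pics/w1z.png',cv2.resize(im,None,fx=1.4,fy=1.4,interpolation=cv2.INTER_CUBIC))
E
```

```text
1.8 [ 0.45183907 -0.18513758  0.2831416 ] [-3.14109126e+00 -1.31095712e-05  1.57197177e+00] 0.0013854216148155628 [ 0.37393203 -0.18465775  0.4042431 ] [-3.12587251e-01  1.10559252e-03  1.57358422e+00]
```

View pics/w1z.png

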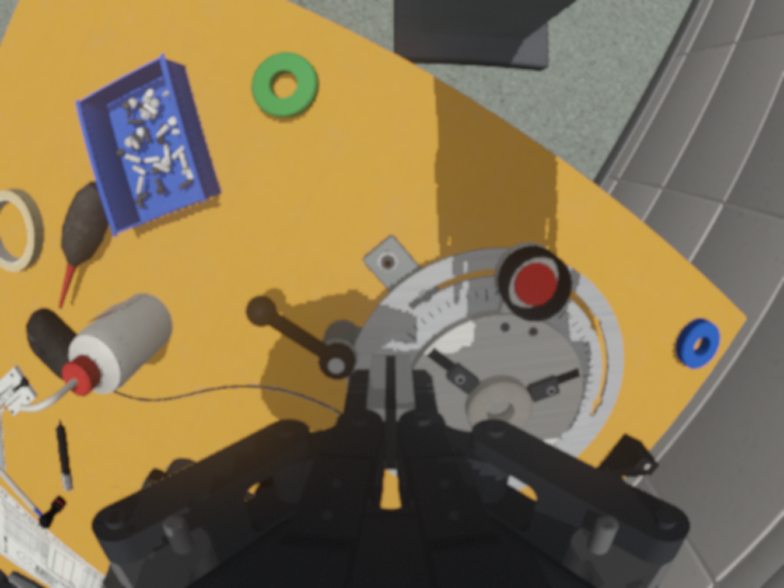

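```bash
python3 - <<'E'
from h import *
c=load('w1'); im=c['color'][:,:,::-1]
hsv=cv2.cvtColor(im,cv2.COLOR_BGR2HSV)
m=(((hsv[...,0]<8)|(hsv[...,0]>172))&(hsv[...,1]>130)&(hsv[...,2]>70)).astype(np.uint8)
n,l,s,ce=cv2.connectedComponentsWithStats(m)
for i in range(1,n):
    if s[i,4]>100: print('red',s[i],ce[i],plane(c,*ce[i],.076,True))
for n,u,v,z in [('guard L edge',498,283,.084),('guard R',572,283,.084),('guard T',534,245,.084),('ball',262,311,.078),('hub',337,361,.07),('ring',500,402,.082)]:
    print(n,plane(c,u/1.4,v/1.4,z,True))
d=(hsv[...,2]<55).astype(np.uint8)
cv2.imwrite('pics/w1q.png',cv2.resize(im[150:320,170:460],None,fx=2.7,fy=2.7,interpolation=cv2.INTER_CUBIC))
E
```

```text
red [368 188  31  31 703] [382.48648649 202.9544808 ] [ 0.4748383  -0.07115297  0.076     ]
red [ 44 255  27  27 485] [ 57.86597938 267.14845361] [ 0.56795869 -0.48898617  0.076     ]
guard L edge [ 0.47165496 -0.10382393  0.084     ]
guard R [ 0.47126282 -0.04337378  0.084     ]
guard T [ 0.44196748 -0.07791255  0.084     ]
ball [ 0.49703529 -0.28537257  0.078     ]
hub [ 0.54353739 -0.22823514  0.07      ]
ring [ 0.57717401 -0.09158507  0.082     ]
```

View pics/w1q.png

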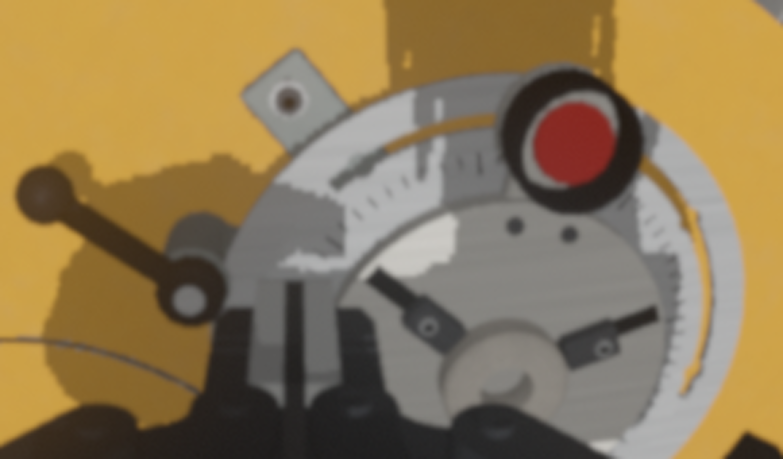

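```bash
python3 - <<'E'
from h import *
c=load('w1');t=load('top0')
for u,v in [(690,213),(690,378)]: print('hole w',plane(c,170+u/2.7,150+v/2.7,.046,True))
z=lambda u,v:(140+(u+.5)/4.4-.5,130+(v+.5)/4.4-.5)
for u,v in [(221,375),(196,235)]: print('hole t',plane(t,*z(u,v),.046))
print('ring t',plane(t,*z(368,262),.082), 'table', plane(t,*z(370,268),.064))
b=np.array([.4744,-.0715])
for a in ([.587,-.0925],[.585,-.092],[.589,-.092]):
    v=b-np.array(a);r=np.hypot(*v);th=np.arctan2(v[1],v[0])
    print(a,r,np.degrees(th),np.array(a)+.114*np.array([np.cos(th-np.pi/4),np.sin(th-np.pi/4)]))
# plate extents in top zoom
l,r_=plane(t,*z(160,268),.046),plane(t,*z(588,268),.046);print((l+r_)/2,l-r_)
l,r_=plane(t,*z(368,66),.046),plane(t,*z(368,485),.046);print((l+r_)/2,l-r_)
E
```

```text
hole w [0.51824055 0.00265155 0.046     ]
hole w [0.61098107 0.0213828  0.046     ]
hole t [0.52072087 0.00298814 0.046     ]
hole t [0.61023316 0.02034552 0.046     ]
ring t [ 0.58606513 -0.09213297  0.082     ] table [ 0.58543244 -0.09171304  0.064     ]
[0.587, -0.0925] 0.11454152085597605 169.4356554452258 [0.52253524 0.00152284]
[0.585, -0.092] 0.1124838210588527 169.4992479238855 [0.52043092 0.00195123]
[0.589, -0.092] 0.11641911355099727 169.8580252377344 [0.52384388 0.00154507]
[ 0.5885526  -0.09265191  0.046     ] [1.11463324e-03 2.70682754e-01 2.22044605e-16]
[ 0.58542964 -0.08878932  0.046     ] [0.26880376 0.00229183 0.        ]
```

>>> {"api": "arm_command", "payload": {"commands": [[[4,0.8,2],[0,0,0],0],[[4,0.8,3],[0,0,0],0],[[3.7,0.6,3],[0,0,0],0],[[0,0,3],[0,0,0],0],[[0,0,2],[0,0,0],0],[[0,0,2],[0,0,0],0],[[0,0,0],[0,0,0],0],[[0,0,0],[0,0,0],0]]}}

```text
t: 2.65
tool_pos: [0.4738, -0.0699, 0.1339]
orientation: [-3.141, 0.0, 1.569]
force: [0.8, 0.3, 0.5]
opening: 0.0
```

```bash
python3 - <<'E'
from h import *
c=snap('wrist','w2'); im=c['color'][:,:,::-1]
s=manip.get_state();print(s['t'],s['tool_pos'],s['orientation'],s['force'])
cv2.imwrite('pics/w2q.png',cv2.resize(im[150:400,150:450],None,fx=2.4,fy=2.4,interpolation=cv2.INTER_CUBIC))
E
```

```text
2.7 [ 0.47434044 -0.06960097  0.13451202] [3.14081366e+00 1.37449891e-04 1.56968862e+00] [ 0.488363    0.18825688 -0.39086953]
```

View pics/w2q.png

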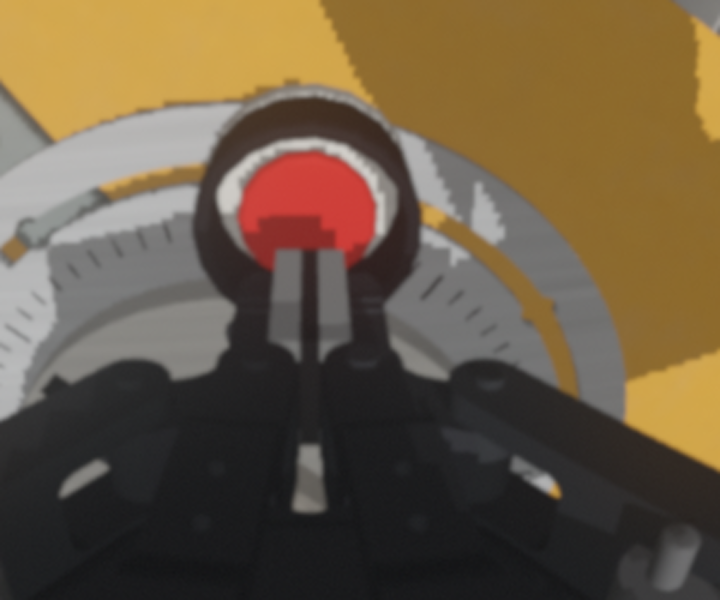

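```bash
python3 - <<'E'
from h import *
c=load('w2')
for v in (250,300,345,360):
    p,d=ray(c,150+310/2.4,150+v/2.4,True); k=(.463-p[0])/d[0]; print(v,(p+k*d),'dz tip')
for u in (232,268,352,388):
    print(u,plane(c,150+u/2.4,150+335/2.4,.14,True))
E
```

```text
250 [ 0.463      -0.06988792  0.11784054] dz tip
300 [ 0.463      -0.06988547  0.13750486] dz tip
345 [ 0.463      -0.06988319  0.15178272] dz tip
360 [ 0.463      -0.06988242  0.15599308] dz tip
232 [ 0.46873624 -0.08340855  0.14      ]
268 [ 0.46864399 -0.07714894  0.14      ]
352 [ 0.46865271 -0.0626276   0.14      ]
388 [ 0.46875249 -0.0563683   0.14      ]
```

>>> {"api": "arm_command", "payload": {"commands": [[[0,0,1.5],[0,0,0],0],[[0,0,1.5],[0,0,0],0],[[0,0,0.5],[0,0,0],0],[[0,0,0.3],[0,0,0],0],[[0,0,0.3],[0,0,0],0],[[0,0,0],[0,0,0],0],[[0,0,0],[0,0,0],0]]}}

```text
t: 3.4
tool_pos: [0.4741, -0.0689, 0.0932]
orientation: [3.141, -0.0, 1.571]
force: [-2.2, -1.3, 4.3]
opening: -0.003
```

>>> {"api": "arm_command", "payload": {"commands": [[[0,0,0.3],[0,0,0],0],[[0,0,0.3],[0,0,0],0],[[0,0,0],[0,0,0],0],[[0,0,0],[0,0,0],0]]}}

```text
t: 3.8
tool_pos: [0.4743, -0.0688, 0.0872]
orientation: [3.141, -0.0, 1.571]
force: [-2.8, -1.1, 5.9]
opening: 0.0
```

>>> {"api": "arm_command", "payload": {"commands": [[[0.77,0.19,0],[0,0,0],0],[[0.76,0.25,0],[0,0,0],0],[[0.74,0.3,0],[0,0,0],0],[[0.71,0.34,0],[0,0,0],0],[[0.69,0.4,0],[0,0,0],0],[[0,0,0],[0,0,0],0],[[0,0,0],[0,0,0],0]]}}

```text
t: 4.5
tool_pos: [0.4896, -0.0315, 0.0873]
orientation: [3.14, -0.001, 1.572]
force: [-1.5, 2.1, 5.2]
opening: 0.001
```

```bash
python3 - <<'E'
from h import *
c=snap('wrist','w3'); im=c['color'][:,:,::-1]
s=manip.get_state();print(s['t'],s['tool_pos'],s['orientation'],s['force'])
cv2.imwrite('pics/w3q.png',cv2.resize(im[150:400,150:450],None,fx=2.4,fy=2.4,interpolation=cv2.INTER_CUBIC))
E
```

```text
4.55 [ 0.48954473 -0.03154237  0.08736471] [ 3.13980372e+00 -6.60469013e-04  1.57143231e+00] [-2.18605785  2.05496723  6.33352447]
```

View pics/w3q.png

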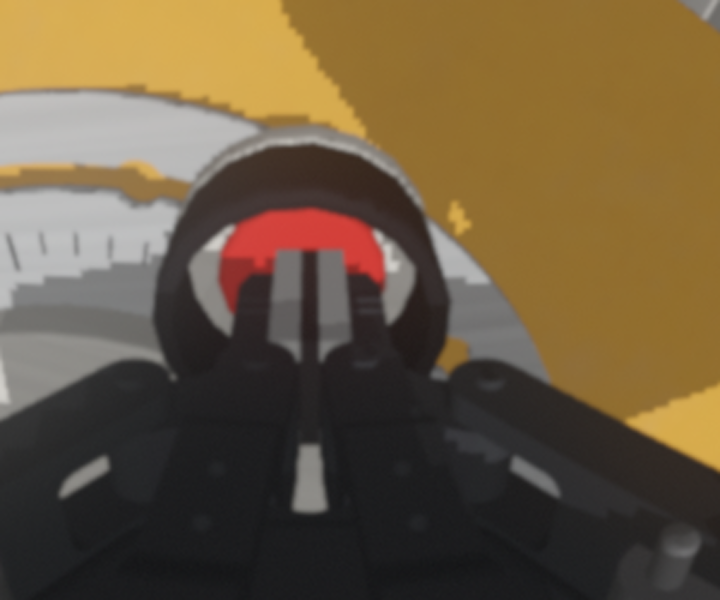

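>>> {"api": "arm_command", "payload": {"commands": [[[0,0,-0.7],[0,0,0],0],[[0,0,-0.7],[0,0,0],0],[[0.66,0.45,0],[0,0,0],0],[[0.63,0.49,0],[0,0,0],0],[[0.59,0.53,0],[0,0,0],0],[[0.55,0.57,0],[0,0,0],0],[[0,0,0],[0,0,0],0],[[0,0,0],[0,0,0],0]]}}

```text
t: 5.35
tool_pos: [0.5092, -0.0074, 0.1003]
orientation: [-3.141, -0.0, 1.571]
force: [-0.1, 0.5, -0.8]
opening: -0.001
```

```bash
python3 - <<'E'
from h import *
c=snap('wrist','w4'); im=c['color'][:,:,::-1]
s=manip.get_state();print(s['t'],s['tool_pos'],s['orientation'],s['force'])
cv2.imwrite('pics/w4q.png',cv2.resize(im[150:400,150:450],None,fx=2.4,fy=2.4,interpolation=cv2.INTER_CUBIC))
E
```

```text
5.4 [ 0.50906585 -0.0075672   0.10036512] [-3.14131894e+00 -1.72035382e-04  1.57094958e+00] [ 0.7481033   0.60564372 -0.53643798]
```

View pics/w4q.png

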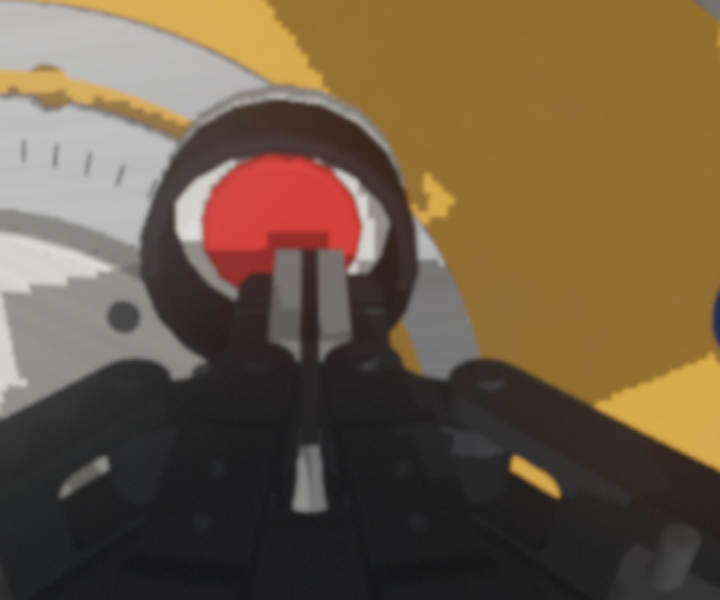

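>>> {"api": "arm_command", "payload": {"commands": [[[0.26,0.3,0],[0,0,0],0],[[0.25,0.31,0],[0,0,0],0],[[0.24,0.32,0],[0,0,0],0],[[0,0,0],[0,0,0],0],[[0,0,0],[0,0,0],0]]}}

```text
t: 5.9
tool_pos: [0.519, 0.0, 0.1008]
orientation: [3.14, -0.001, 1.571]
force: [1.0, -0.2, 0.0]
opening: 0.001
```

```bash
python3 - <<'E'
from h import *
c=snap('wrist','w5'); im=c['color'][:,:,::-1]
s=manip.get_state();print(s['t'],s['tool_pos'],s['orientation'],s['force'])
cv2.imwrite('pics/w5q.png',cv2.resize(im[150:400,150:450],None,fx=2.4,fy=2.4,interpolation=cv2.INTER_CUBIC))
E
```

```text
5.95 [5.18967631e-01 4.51869945e-05 1.00815838e-01] [ 3.14043882e+00 -6.42356288e-04  1.57089755e+00] [ 0.32141915 -0.37933221 -0.02159812]
```

View pics/w5q.png

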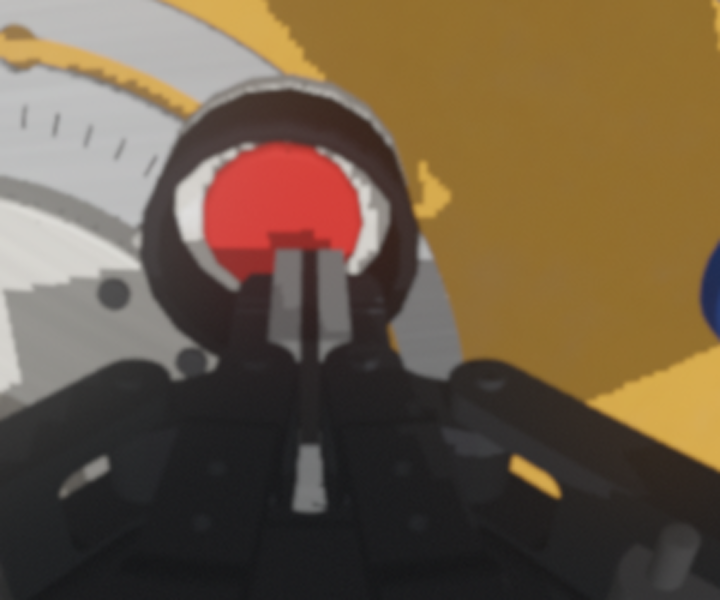

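>>> {"api": "arm_command", "payload": {"commands": [[[0.12,0.16,0],[0,0,0],0],[[0.12,0.16,0],[0,0,0],0],[[0.11,0.17,0],[0,0,0],0],[[0,0,0],[0,0,0],0],[[0,0,0],[0,0,0],0]]}}

```text
t: 6.45
tool_pos: [0.5236, 0.0033, 0.1007]
orientation: [3.141, -0.0, 1.571]
force: [-1.1, -3.2, -0.1]
opening: 0.001
```

```bash
cat > look.py <<'E'
from h import *
import sys
f=sys.argv[1]
c=snap('wrist',f); im=c['color'][:,:,::-1]
s=manip.get_state();print(s['t'],s['tool_pos'],s['orientation'],s['force'])
cv2.imwrite(f'pics/{f}q.png',cv2.resize(im[150:400,150:450],None,fx=2.4,fy=2.4,interpolation=cv2.INTER_CUBIC))
E
python3 look.py w6
```

```text
6.5 [0.5235154  0.00324586 0.10071017] [ 3.14113614e+00 -2.28596045e-04  1.57077746e+00] [-1.09417788 -2.00774516 -0.35430726]
```

View pics/w6q.png

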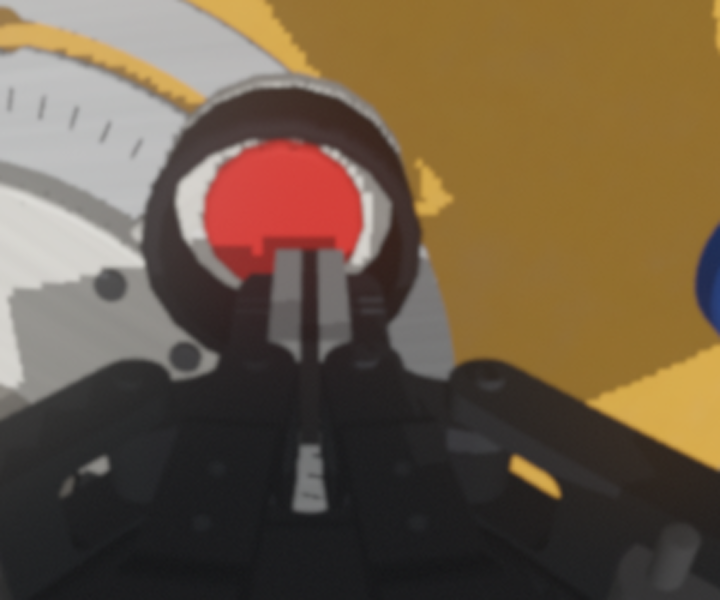

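>>> {"api": "arm_command", "payload": {"commands": [[[0.11,0.17,0],[0,0,0],0],[[0,0,0],[0,0,0],0],[[0,0,0],[0,0,0],0]]}}

```text
t: 6.8
tool_pos: [0.5252, 0.0044, 0.1007]
orientation: [3.141, -0.0, 1.571]
force: [0.3, -2.4, 0.2]
opening: 0.001
```

```bash
python3 look.py w7
```

```text
6.85 [0.52521265 0.00441076 0.10070428] [ 3.14114368e+00 -2.83217780e-04  1.57080564e+00] [-0.4983343  -1.50185185  0.04015697]
```

View pics/w7q.png

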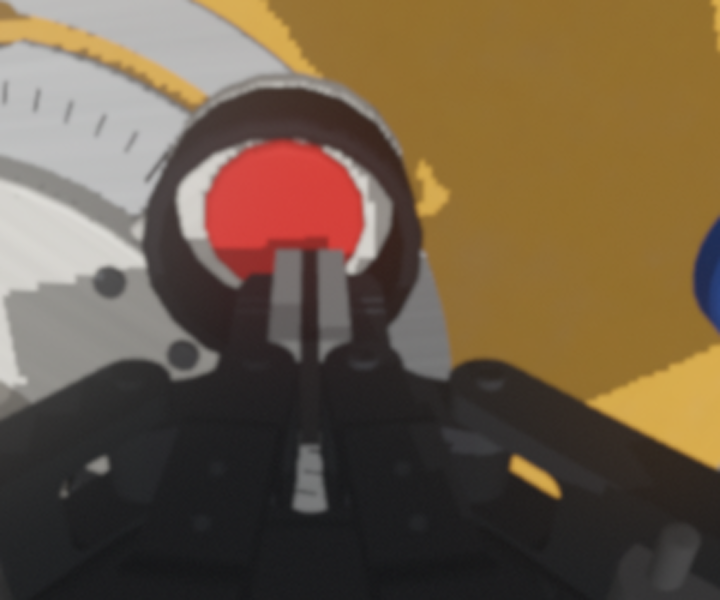

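```bash
cat > btn.py <<'E'
from h import *
import sys
c=load(sys.argv[1]); im=c['color'][:,:,::-1];hsv=cv2.cvtColor(im,cv2.COLOR_BGR2HSV)
m=(((hsv[...,0]<8)|(hsv[...,0]>172))&(hsv[...,1]>130)&(hsv[...,2]>70)).astype(np.uint8)
n,l,s,ce=cv2.connectedComponentsWithStats(m); i=1+np.argmax(s[1:,4])
x,y,w,h,_=s[i]; print(s[i])
rows=l==i
for z in (.0675,.076):
    L=[]
    for v in range(y,y+h):
        us=np.where(rows[v])[0]; L.append((us.min(),v));L.append((us.max()+0,v))
    P=np.array([plane(c,u,v,z,True)[:2] for u,v in L])
    wdt=[P[2*k+1,1]-P[2*k,1] for k in range(h)]
    j=int(np.argmax(wdt)); mid=(P[2*j]+P[2*j+1])/2
    a=np.array([.5865,-.092]); vv=mid-a
    print(z,'maxwidth',max(wdt),'mid',mid,'ang',np.degrees(np.arctan2(vv[1],vv[0])))
E
for f in w4 w5 w6 w7; do python3 btn.py $f; done
```

```text
[ 235  214   65   55 2468]
0.0675 maxwidth 0.03351355284040496 mid [ 0.50313234 -0.01384081] ang 136.84687650756334
0.076 maxwidth 0.0316620117391148 mid [ 0.49914342 -0.01349606] ang 138.05520519153256
[ 235  209   66   58 2682]
0.0675 maxwidth 0.033872107675862795 mid [ 0.50972585 -0.00607699] ang 131.78150773698044
0.076 maxwidth 0.03200512784825057 mid [ 0.50591369 -0.00575168] ang 133.05624732737175
[ 235  208   66   58 2703]
0.0675 maxwidth 0.033817119037500294 mid [ 0.51363705 -0.00285635] ang 129.2613822657843
0.076 maxwidth 0.031953004968754924 mid [ 0.50986309 -0.002528  ] ang 130.58158490051522
[ 236  208   65   58 2717]
0.0675 maxwidth 0.03346112415238761 mid [ 0.51762041 -0.00143636] ang 127.25536998280059
0.076 maxwidth 0.03161667536222613 mid [ 0.51372022 -0.00112179] ang 128.68948154188158
```

>>> {"api": "arm_command", "payload": {"commands": [[[0.1,0.17,0],[0,0,0],0],[[0,0,0],[0,0,0],0],[[0,0,0],[0,0,0],0]]}}

```text
t: 7.15
tool_pos: [0.5274, 0.0057, 0.1009]
orientation: [3.14, -0.001, 1.571]
force: [-0.4, 1.0, -0.6]
opening: -0.002
```

```bash
python3 look.py w8; python3 btn.py w8
```

```text
7.2 [0.52723001 0.00564096 0.10086857] [ 3.14051805e+00 -5.36295319e-04  1.57100171e+00] [-0.16874283 -0.21193767 -0.58637942]
[ 241  223   68   50 2109]
0.0675 maxwidth 0.03561732104664203 mid [0.52688155 0.00324341] ang 122.0448702618407
0.076 maxwidth 0.033655500948787484 mid [0.52258499 0.00336764] ang 123.82983376049678
```

View pics/w8q.png

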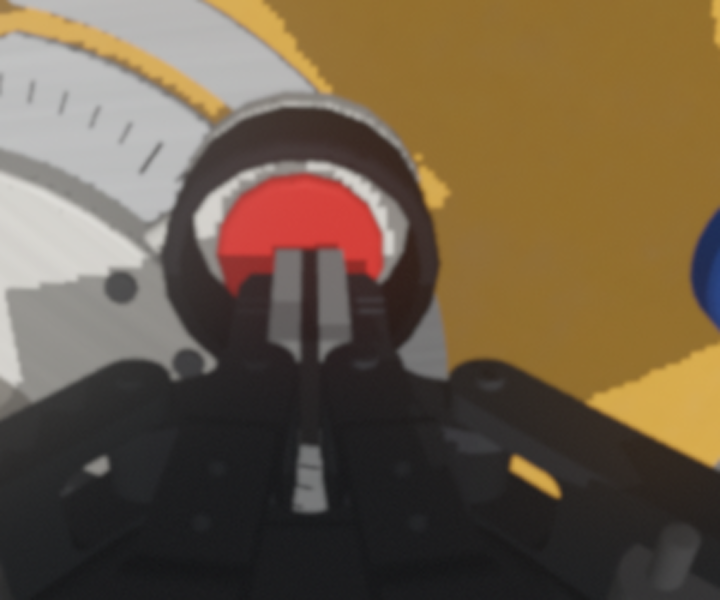

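>>> {"api": "arm_command", "payload": {"commands": [[[0,0,-1.5],[0,0,0],0],[[0,0,-3],[0,0,0],0],[[0,-1,-4],[0,0,0],0],[[-3,-2,-4],[0,0,0],0],[[-4,-3,-4],[0,0,0],0],[[0,0,0],[0,0,0],0],[[0,0,0],[0,0,0],0]]}}

```text
t: 7.9
tool_pos: [0.4748, -0.054, 0.2552]
orientation: [3.138, -0.001, 1.57]
force: [0.2, -0.0, -1.5]
opening: 0.002
```

```bash
python3 look.py w9; python3 btn.py w9; python3 - <<'E'
from h import *
c=load('w9'); im=c['color'][:,:,::-1]
cv2.imwrite('pics/w9z.png',cv2.resize(im,None,fx=1.4,fy=1.4,interpolation=cv2.INTER_CUBIC))
E
```

```text
7.95 [ 0.47472858 -0.05371916  0.25413113] [ 3.14052191e+00 -7.53611336e-04  1.57023118e+00] [0.13650329 0.13888413 0.47762315]
[320 218  32  32 830]
0.0675 maxwidth 0.03310077139428574 mid [0.53104149 0.00524059] ang 119.69709018713692
0.076 maxwidth 0.032188744711216584 mid [0.52732406 0.00360173] ang 121.75684375189977
```

View pics/w9z.png

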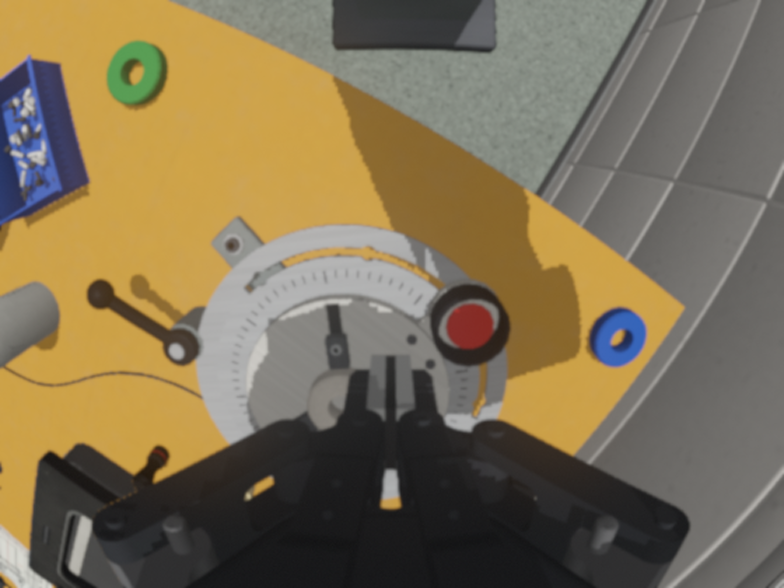

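```bash
python3 - <<'E'
from h import *
c=snap('top','top2'); im=c['color'][:,:,::-1]
cv2.imwrite('pics/top2z.png',cv2.resize(im[130:260,140:320],None,fx=4.4,fy=4.4,interpolation=cv2.INTER_CUBIC))
w=snap('wrist','w10')
s=manip.get_state();print(s['tool_pos'],s['joint_velocities'].round(3))
def red(c):
    im=c['color'][:,:,::-1];hsv=cv2.cvtColor(im,cv2.COLOR_BGR2HSV)
    return ((((hsv[...,0]<8)|(hsv[...,0]>172))&(hsv[...,1]>130)&(hsv[...,2]>70)).astype(np.uint8))
def big(m,roi):
    m=m.copy();k=np.zeros_like(m);x0,x1,y0,y1=roi;k[y0:y1,x0:x1]=m[y0:y1,x0:x1]
    n,l,s,ce=cv2.connectedComponentsWithStats(k);i=1+np.argmax(s[1:,4]);return ce[i],s[i]
def tri(c1,p1,c2,p2):
    o1,d1=ray(c1,*p1,True);o2,d2=ray(c2,*p2);d1/=np.linalg.norm(d1);d2/=np.linalg.norm(d2)
    A=np.c_[d1,-d2];k=np.linalg.lstsq(A,o2-o1,rcond=None)[0];a,b=o1+k[0]*d1,o2+k[1]*d2
    return (a+b)/2,np.linalg.norm(a-b)
t0=load('top0');w1=load('w1')
pt0,s0=big(red(t0),(180,260,200,250));pw1,s1=big(red(w1),(340,430,160,240))
print('before',pt0,pw1,s0,s1,tri(w1,pw1,t0,pt0))
pt,s0=big(red(c),(160,260,180,250));pw,s1=big(red(w),(300,380,190,270))
print('now',pt,pw,s0,s1,tri(w,pw,c,pt))
print(plane(c,*pt,.076),plane(w,*pw,.076,True))
E
```

```text
[ 0.4746436  -0.05348177  0.25308877] [ 0.006  0.011  0.     0.002 -0.004  0.002]
before [215.47154472 230.54471545] [382.48648649 202.9544808 ] [210 225  12  12 123] [368 188  31  31 703] (array([ 0.47374324, -0.07203334,  0.07899304]), np.float64(0.0004669881907146877))Traceback (most recent call last):
  File "<stdin>", line 19, in <module>
  File "<stdin>", line 11, in big
    return _wrapfunc(a, 'argmax', axis=axis, out=out, **kwds)
    return bound(*args, **kwds)
ValueError: attempt to get argmax of an empty sequence
```

View pics/top2z.png

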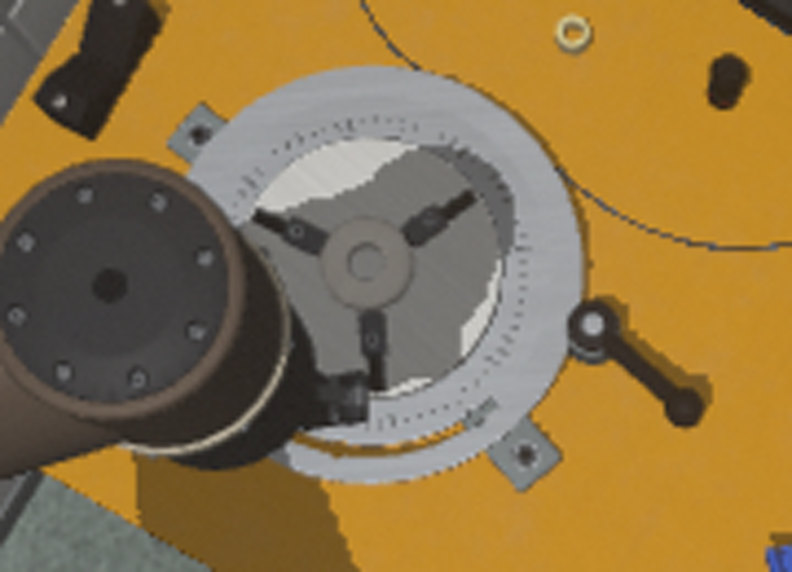

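>>> {"api": "arm_command", "payload": {"commands": [[[-4.43,-0.3,0],[0,0,0],0],[[-4.43,-0.3,0],[0,0,0],0],[[-4.43,-0.3,0],[0,0,0],0],[[-4.43,-0.3,0],[0,0,0],0],[[-4.43,-0.3,0],[0,0,0],0],[[0,0,0],[0,0,0.15],0],[[0,0,0],[0,0,0.15],0],[[0,0,0],[0,0,0],0]]}}

```text
t: 8.85
tool_pos: [0.4598, -0.2754, 0.2523]
orientation: [-3.139, 0.0, 1.268]
force: [0.0, 1.0, -1.1]
opening: 0.001
```

```bash
python3 - <<'E'
from h import *
c=snap('top','top3'); im=c['color'][:,:,::-1]
cv2.imwrite('pics/top3z.png',cv2.resize(im[130:260,140:320],None,fx=4.4,fy=4.4,interpolation=cv2.INTER_CUBIC))
w=snap('wrist','w11')
cv2.imwrite('pics/w11z.png',cv2.resize(w['color'][:,:,::-1],None,fx=1.4,fy=1.4,interpolation=cv2.INTER_CUBIC))
s=manip.get_state();print(s['t'],s['tool_pos'],s['orientation'],s['joint_velocities'].round(3))
E
```

```text
8.95 [ 0.45990408 -0.27494916  0.25297139] [-3.13966782e+00  1.30202641e-04  1.27593092e+00] [ 0.007 -0.012  0.001  0.001 -0.003  0.004]
```

View pics/top3z.png

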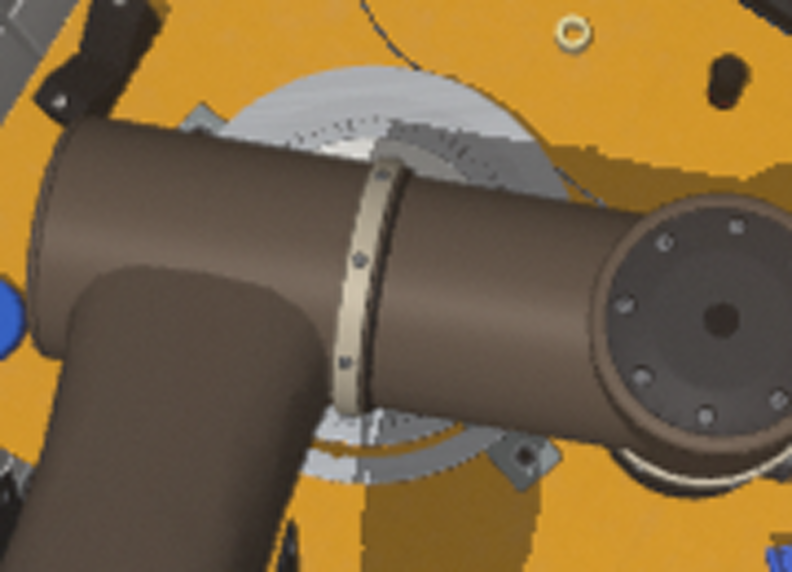

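View pics/w11z.png

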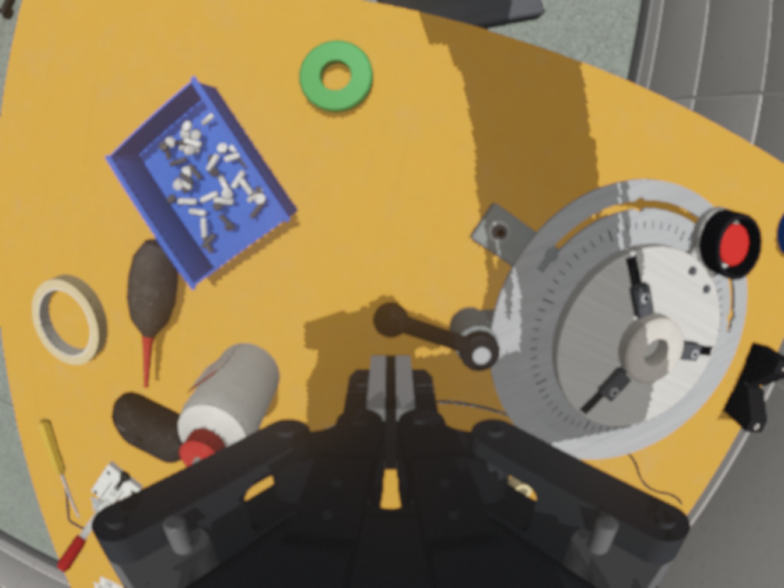

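```bash
python3 - <<'E'
from h import *
def red(c,roi):
    im=c['color'][:,:,::-1];hsv=cv2.cvtColor(im,cv2.COLOR_BGR2HSV)
    m=((((hsv[...,0]<8)|(hsv[...,0]>172))&(hsv[...,1]>130)&(hsv[...,2]>70)).astype(np.uint8))
    k=np.zeros_like(m);x0,x1,y0,y1=roi;k[y0:y1,x0:x1]=m[y0:y1,x0:x1]
    n,l,s,ce=cv2.connectedComponentsWithStats(k);i=1+np.argmax(s[1:,4]);print(s[i]);return ce[i]
a=load('w10');b=load('w11')
pa,pb=red(a,(300,380,190,270)),red(b,(480,560,140,210))
o1,d1=ray(a,*pa,True);o2,d2=ray(b,*pb,True)
k=np.linalg.lstsq(np.c_[d1,-d2],o2-o1,rcond=None)[0];x,y=o1+k[0]*d1,o2+k[1]*d2
print(x,y); print(plane(a,*pa,.076,True),plane(b,*pb,.076,True),plane(a,*pa,.0675,True),plane(b,*pb,.0675,True))
ims=[cv2.resize(i[150:310][:, :],None,fx=1,fy=1) for i in ()]
cr=[a['color'][195:275,290:370,::-1],b['color'][130:210,480:560,::-1],load('w1')['color'][160:240,342:422,::-1]]
cv2.imwrite('pics/cmp.png',cv2.resize(np.hstack(cr),None,fx=3.3,fy=3.3,interpolation=cv2.INTER_CUBIC))
E
```

```text
[319 219  34  33 844]
[513 160  23  31 538]
[0.522196   0.00338977 0.07554789] [0.52195067 0.00340351 0.07544728]
[0.52200576 0.00330344 0.076     ] [0.52169748 0.00292991 0.076     ] [0.52558248 0.00492647 0.0675    ] [0.52559104 0.01021309 0.0675    ]
```

View pics/cmp.png

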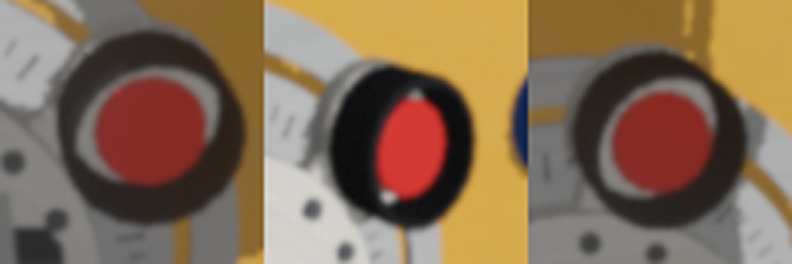

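```bash
python3 - <<'E'
from h import *
b=load('w11')
print(plane(b,391/1.4,320/1.4,.078,True),plane(b,481/1.4,354/1.4,.072,True))
E
```

```text
[ 0.49726079 -0.2861664   0.078     ] [ 0.54550616 -0.23077836  0.072     ]
```

>>> {"api": "arm_command", "payload": {"commands": [[[0,0,4],[0,0,0],0],[[0,0,4],[0,0,0],0],[[0,0,4],[0,0,0],0],[[0,0,2.5],[0,0,0],0],[[0,0,1.4],[0,0,0],0],[[0,0,1],[0,0,0],0],[[0,0,0],[0,0,0],0],[[0,0,0],[0,0,0],0]]}}

```text
t: 9.75
tool_pos: [0.4602, -0.2752, 0.0855]
orientation: [3.141, 0.0, 1.273]
force: [-0.2, 0.2, -0.2]
opening: -0.003
```

```bash
python3 look.py w12;python3 - <<'E'
import numpy as np
y=1.2708; X=np.array([np.cos(y),np.sin(y)]);Y=np.array([np.sin(y),-np.cos(y)])
pv=np.array([.5487,-.2283]);prev=np.array([.4598,-.275])
for ph in [-132]+list(range(-126,-65,6)):
    b=pv+.078*np.array([np.cos(np.radians(ph)),np.sin(np.radians(ph))]);f=b-.0235*Y
    d=f-prev;prev=f;print(ph,f.round(4),(100*d@X).round(2),(100*d@Y).round(2))
E
```

```text
9.8 [ 0.4604222  -0.27536707  0.0858939 ] [3.14024681e+00 4.17136675e-05 1.27229098e+00] [-0.10005294  0.39145441  0.25481647]
-132 [ 0.4741 -0.2793] 0.01 1.49
-126 [ 0.4804 -0.2845] -0.3 0.76
-120 [ 0.4872 -0.2889] -0.22 0.79
-114 [ 0.4945 -0.2926] -0.14 0.8
-108 [ 0.5021 -0.2955] -0.05 0.81
-102 [ 0.51   -0.2977] 0.03 0.82
-96 [ 0.5181 -0.2989] 0.12 0.81
-90 [ 0.5262 -0.2994] 0.2 0.79
-84 [ 0.5344 -0.2989] 0.28 0.77
-78 [ 0.5425 -0.2977] 0.36 0.73
-72 [ 0.5504 -0.2955] 0.43 0.69
-66 [ 0.558  -0.2926] 0.5 0.64
```

View pics/w12q.png

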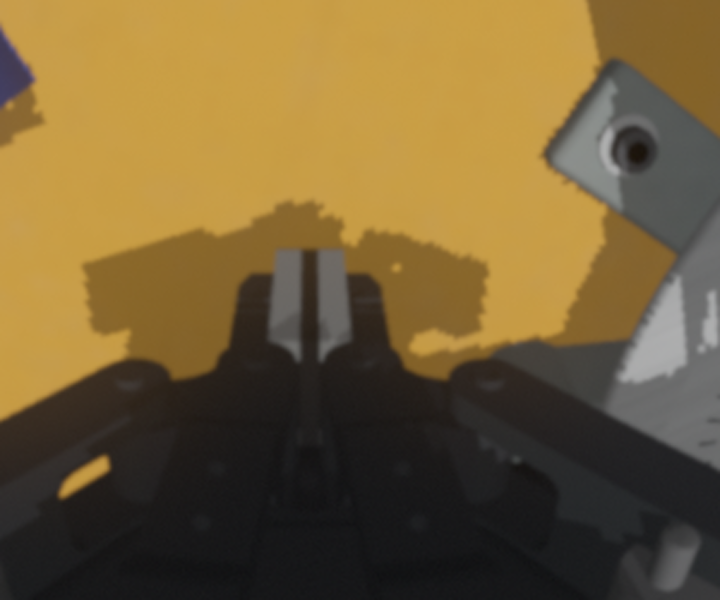

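>>> {"api": "arm_command", "payload": {"commands": [[[0,1.5,0],[0,0,0],0],[[-0.3,0.76,0],[0,0,0],0],[[-0.22,0.79,0],[0,0,0],0],[[-0.14,0.8,0],[0,0,0],0],[[-0.05,0.81,0],[0,0,0],0],[[0,0,0],[0,0,0],0]]}}

```text
t: 10.4
tool_pos: [0.5035, -0.2964, 0.0851]
orientation: [3.14, 0.0, 1.271]
force: [-0.4, -0.7, -1.1]
opening: -0.002
```

>>> {"api": "arm_command", "payload": {"commands": [[[0.03,0.82,0],[0,0,0],0],[[0.12,0.81,0],[0,0,0],0],[[0.2,0.79,0],[0,0,0],0],[[0,0,0],[0,0,0],0],[[0,0,0],[0,0,0],0]]}}

```text
t: 10.9
tool_pos: [0.527, -0.2996, 0.0851]
orientation: [3.141, -0.0, 1.271]
force: [0.1, -0.2, -0.5]
opening: 0.005
```

```bash
python3 - <<'E'
from h import *
w=snap('wrist','w13')
cv2.imwrite('pics/w13z.png',cv2.resize(w['color'][:,:,::-1],None,fx=1.4,fy=1.4,interpolation=cv2.INTER_CUBIC))
c=snap('scene','s13')
cv2.imwrite('pics/s13z.png',cv2.resize(c['color'][140:340,190:440,::-1],None,fx=3,fy=3,interpolation=cv2.INTER_CUBIC))
E
```

```text
(no output)
```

View pics/w13z.png

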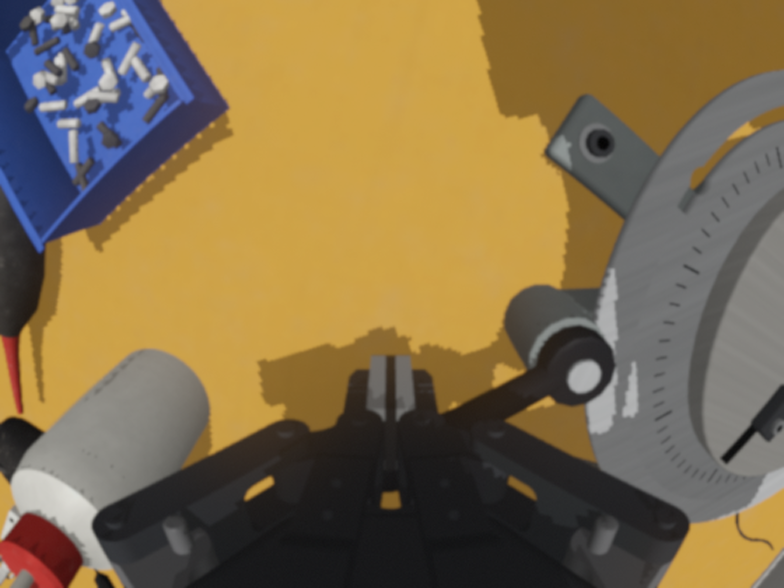

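View pics/s13z.png

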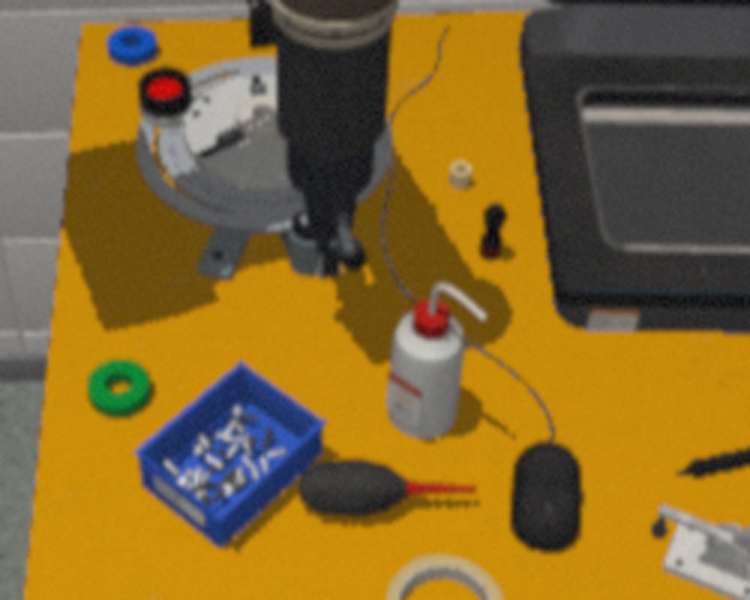

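>>> {"api": "arm_command", "payload": {"commands": [[[0.28,0.77,0],[0,0,0],0],[[0.18,0.36,0],[0,0,0],0],[[0,0,0],[0,0,0],0]]}}

```text
t: 11.3
tool_pos: [0.5387, -0.2986, 0.0849]
orientation: [-3.141, 0.0, 1.271]
force: [-1.8, -0.8, 1.1]
opening: 0.003
```

>>> {"api": "arm_command", "payload": {"commands": [[[0.18,0.36,0],[0,0,0],0],[[0,0,0],[0,0,0],0]]}}

```text
t: 11.5
tool_pos: [0.5396, -0.2977, 0.0843]
orientation: [-3.136, 0.0, 1.27]
force: [-9.8, 0.4, 4.6]
opening: -0.001
```

>>> {"api": "arm_command", "payload": {"commands": [[[0.08,0.2,0],[0,0,0],0],[[0,0,0],[0,0,0],0],[[0,0,0],[0,0,0],0]]}}

```text
t: 11.8
tool_pos: [0.5398, -0.2977, 0.0842]
orientation: [-3.133, 0.001, 1.269]
force: [-15.0, -0.5, 6.4]
opening: 0.004
```

>>> {"api": "arm_command", "payload": {"commands": [[[0,-1,0],[0,0,0],0],[[0,-2,0],[0,0,0],0],[[0,-2,-1],[0,0,0],0],[[0,0,-4],[0,0,0],0],[[0,0,-4],[0,0,0],0],[[0,0,-4],[0,0,0],0],[[0,0,-4],[0,0,0],0],[[0,0,0],[0,0,0],0]]}}

```text
t: 12.6
tool_pos: [0.4999, -0.284, 0.2618]
orientation: [3.129, 0.0, 1.272]
force: [0.5, 0.0, -0.9]
opening: -0.002
```

>>> {"api": "arm_command", "payload": {"commands": [[[0,-3,0],[0,0,0],0],[[0,-3,0],[0,0,0],0],[[0,0,0],[0,0,0],0],[[0,0,0],[0,0,0],0]]}}

```text
t: 13.0
tool_pos: [0.4398, -0.2652, 0.2558]
orientation: [3.139, -0.0, 1.271]
force: [0.3, 1.1, 0.4]
opening: 0.005
```

```bash
python3 - <<'E'
from h import *
w=snap('wrist','w14')
cv2.imwrite('pics/w14z.png',cv2.resize(w['color'][:,:,::-1],None,fx=1.4,fy=1.4,interpolation=cv2.INTER_CUBIC))
c=snap('scene','s14')
cv2.imwrite('pics/s14z.png',cv2.resize(c['color'][140:340,190:440,::-1],None,fx=3,fy=3,interpolation=cv2.INTER_CUBIC))
print(manip.get_state()['tool_pos'])
E
```

```text
[ 0.440365   -0.26542963  0.25530116]
```

View pics/w14z.png

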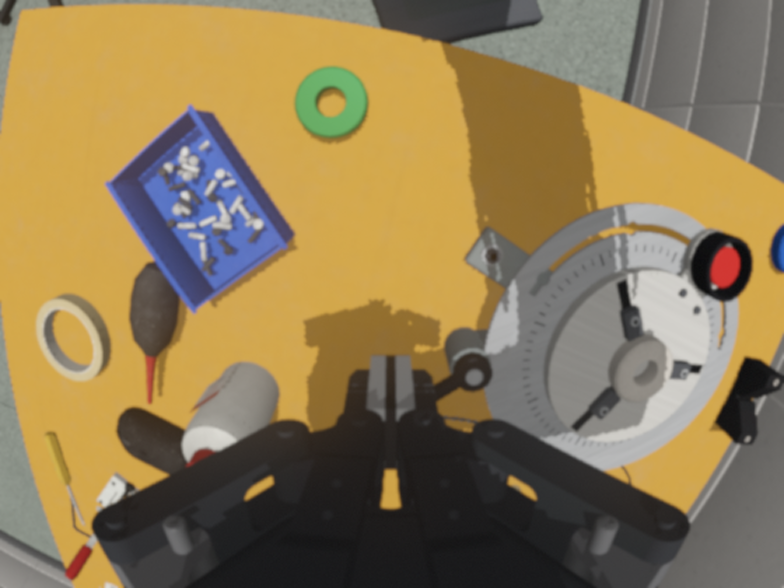

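View pics/s14z.png

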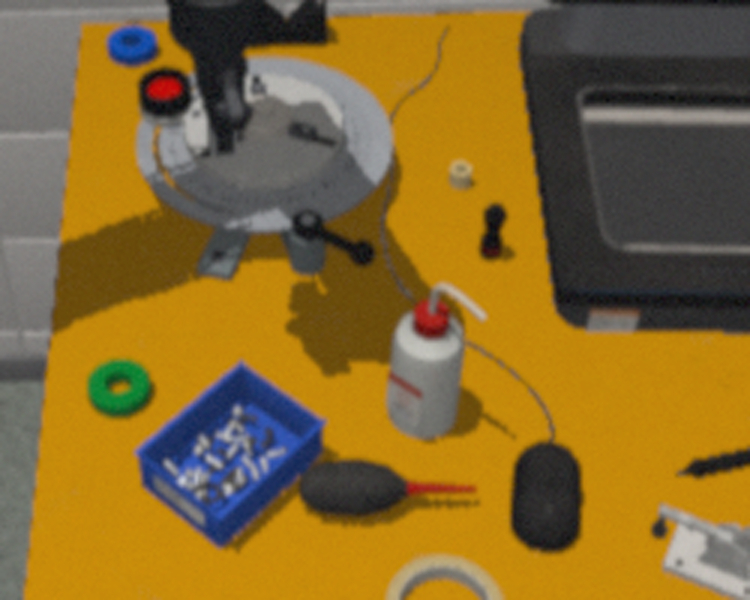

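```bash
python3 - <<'E'
from h import *
c=load('s14');p=plane(c,190+362/3,140+252/3,.078);print(p)
for pv in ([.5487,-.2283],[.5455,-.2308]):
    v=p[:2]-pv; v0=np.array([.4967,-.2860])-pv; a=lambda v:np.degrees(np.arctan2(v[1],v[0]))
    print(np.hypot(*v),a(v),a(v0),np.radians(a(v)-a(v0)))
b=load('w14')
hsv=cv2.cvtColor(b['color'][:,:,::-1],cv2.COLOR_BGR2HSV)
m=((((hsv[...,0]<8)|(hsv[...,0]>172))&(hsv[...,1]>130)&(hsv[...,2]>70)).astype(np.uint8));m[:,:480]=0
ys,xs=np.nonzero(m);print(xs.mean(),ys.mean(),plane(b,xs.mean(),ys.mean(),.076,True))
E
```

```text
[ 0.55987857 -0.30977274  0.078     ]
0.08223605061786123 -82.18744483601074 -132.02559243807542 0.8698397687509454
0.08027102300155876 -79.68118853251632 -131.4785466230778 0.9040344425148209
517.6202290076336 190.65648854961833 [0.52167514 0.00264942 0.076     ]
```

```bash
python3 -c "
from workcell import manip
print(manip.job_done())"
```

```text
the job is handed in; nothing more can be done
None
```

I indexed the table one hole clockwise and then pushed the clamp lever counter-clockwise to its stop. The job was handed in at about 13 s, with the arm clear of everything.

- **Indexing:** I pressed the button about 11 mm and pushed the table out of its hole. About halfway I eased the fingertips up and pushed on the guard ring in small steps until the plunger sprang up.
- **Plunger and hole:** Two wrist views put the button top at z ≈ 75.5 mm, against 76 mm when fully up. It sits at about (0.522, 0.003) m, within about 2 mm of my estimate of the next hole. It was still there after clamping.
- **Lever:** It stopped solidly: the force on the tool rose from about 10 N to 15 N with almost no further movement. The camera showed about 0.87–0.90 rad of travel, which fits a slack start of 0–0.2 rad and a stop at 1.0.
- **Ring and bench:** In the last pictures the ring lies in its jaws and the other things look unmoved. I checked these by eye only.
- **Checks that failed or disagreed:**
  - My first circle fits to find the table axis were poor. I used the ring centre and the visible holes instead.
  - The arm blocked the top camera after indexing, so the plunger height rests on the wrist views alone.
  - The lever's end position measured 80–82 mm from the pivot instead of 78 mm, so its angle is rough.

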